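Pack the melting kit into its tray

TASK

Pack the melting kit into the tray: stand the smaller of the two screw-cap jars upright in the insert with the square recess, the thick-walled grey melting dish upright in the one with the round recess, and the shorter of the two smooth cast metal bars lying in the one with the oblong recess, lengthwise. Each must sit flat on the floor of its recess. Leave the larger jar, the white flared dish and the longer bar where they are.

Things in the scene. Friction and masses are not known exactly. Their poses are not given: they have to be found in the camera images.
- tray: Flat aluminium tray, fixed, 266 mm (its x) by 92 mm (its y), rim 10 mm high, floor 2 mm thick. Its long side runs roughly away from the robot, turned up to 4 degrees. It holds three 84 mm square wooden inserts in a row, 86 mm apart; which insert is in which place varies. Origin: centre of the underside, z up.
- insert_square: Fixed wooden insert 84x84 mm, 10 mm thick, lying in the tray; its top is 12 mm above the worktop. It has one square 72x72 mm recess, centred, 7 mm deep, lined with dark felt; the recess floor is 5 mm above the worktop. Origin: centre of the underside; z up, x along the tray's long side, y across the tray.
- insert_round: Fixed wooden insert 84x84 mm, 10 mm thick, lying in the tray; its top is 12 mm above the worktop. It has one round 70 mm diameter recess, centred, 7 mm deep, lined with dark felt; the recess floor is 5 mm above the worktop. Origin: centre of the underside; z up, x along the tray's long side, y across the tray.
- insert_oblong: Fixed wooden insert 84x84 mm, 10 mm thick, lying in the tray; its top is 12 mm above the worktop. It has one oblong 45 mm (x) by 61 mm (y) recess, centred, 3 mm deep, lined with dark felt; the recess floor is 9 mm above the worktop. Origin: centre of the underside; z up, x along the tray's long side, y across the tray. So the long side of the recess runs along y.
- jar_small: The smaller screw-cap jar, white with a blue cap: round, 52 mm diameter up to 49 mm height, cap about 48 mm diameter, 60 mm high in all, about 0.13 kg, closed. Origin: centre of the underside, z up.
- melting_dish: Thick-walled grey-brown melting dish, stained dark inside, round, 51 mm across the rim, 24 mm high, rounded underneath with a flat base about 42 mm wide, about 0.06 kg. Take it across the outside of the rim. Origin: centre of the underside, z up.
- bar_short: The shorter smooth cast bar of bright grey metal with rounded edges, 20 mm (x) by 42 mm (y) and 14 mm high, about 0.05 kg; lying in its recess it stands 11 mm proud of the insert. Origin: centre of the underside, z up, y along its length.
- jar_large: Look-alike to leave: the larger screw-cap jar, white with a black cap, round, 62 mm diameter, 72 mm high. Origin: centre of the underside, z up.
- dish_flared: Look-alike to leave: thin white porcelain dish with a flared rim, 56 mm across, 24 mm high. Origin: centre of the underside, z up.
- bar_long: Look-alike to leave: the longer smooth cast bar of grey metal, 20 mm (x) by 66 mm (y) and 14 mm high, of the same section but too long for the recess. Origin: centre of the underside, z up.
Not all that is in view belongs to the job. What is shaped like the jar_small but yellow is not meant.

How it is judged:
By the outcome, as a careful person would: the job done as asked, in the order asked, and still so for the second after the job is handed in, with the robot touching nothing.
It also fails if it takes over 80 s, if anything falls off the work surface, if the arm or the gripper's body presses on something with over 40 N, if the wrist force passes 120 N, or if a joint passes its speed limit or range.

ROBOT

A 6-joint arm with a two-finger parallel gripper is mounted at the origin on a cart in front of the work surface, level with it; the furniture and walls round the work are solid. World frame = base frame: x ahead of the robot, y to its left, z up, the work surface at z = 0. Lengths are in m, angles in rad, forces in N, time in s.
With the tool pointing down it reaches from about 0.225 to 0.725 m from the base axis. Payload 3.1 kg.
Tool frame: the origin (TCP) lies on the front face of the gripper's body, between the roots of the fingers; the fingertips stand 73 mm ahead of it and the grasp point (between the pads) lies 54 mm ahead of it (tcp_to_grasp is the distance from the TCP to the grasp point, in m); z points along the fingers, y is the line along which they close (so a half turn about z gives the same grasp; the last joint's range is limited). The gripper opens to 85 mm and grips with 20 to 120 N. Pads are 22 mm wide; open, the fingers measure 114 mm over their backs; the gripper's body (76 mm by 85 mm) begins 54 mm behind the grasp point. The pads swing forward as they close: fully open they stand 13 mm farther back than shut.
Start: joints at [1.117, 0.048, 0.099, 1.622, 0, 1.443], TCP at [0.168, 0.497, 0.304] pointing down, gripper open.
Joint ranges: [-2.91, 2.91], [-0.99, 1.94], [-1.21, 1.42], [-2.12, 2.29], [-1.49, 1.47], [-3.14, 3.14]. Speed limits (rad/s): [2.79, 2.79, 3.14, 3.14, 3.14, 3.14].

INTERFACE

Orientations are given as a 3x3 rotation matrix whose columns are the frame's x, y, z axes.
In Python, from cell import * gives the robot as it stands.
- The arm moves only by the tool servo_tool, never from a script. Its argument "motion" is a list of rows, each a list of 7 numbers: the shift along the world's x, y, z in m, then the turn, a rotation vector about the world's x, y, z in rad, then the opening, from 0 (shut) to 1 (fully open). A call has 1 to 5 rows; each row shifts and turns the commanded pose from where the row before left it; what a row does not reach is not made up. A row lasts 1/12 s, in which the tool goes at most 41.7 mm and 7.16 degrees, less where a joint would pass 70% of its speed; a pose out of reach is approached as far as the arm can. A call is refused whole if a number of a shift passes 0.0417 or a number of a turn 0.125, either way. A call with a gripper value outside its range is refused whole. The fingers move at their own pace and stop on an object; the grip force is fixed at half the most. Time passes only in rows, so rows that do not move let the fingers close. It gives the time, the measured TCP pose, the force, the opening and the grip force at its end, in the units of the state.
- get_obs(): the state, without advancing time (a new reading comes with each control period).
- capture(name): name is "scene" or "top" or "wrist"; returns the picture (400x640x3 uint8, blue, green, red); there is no depth.
- calibration(name): a dict with "intrinsics" (3x3 intrinsics, pixels), "xyz" and "orientation" of the camera in the world; the wrist camera has in their place "mount" (4x4, takes a point from camera to tool coordinates, whose origin is the TCP and whose axes are the flange's). Camera axes: x right, y down, z forward; pixel columns grow to the right and rows downward; lengths in m; the calibration is good to about 2 mm. A picture is of the moment at which its call begins: read the wrist's pose just before it. calibration takes no time and is no camera call.
- sign_off(): hands the job in; it is judged then, once.
The state is a dict: "time": time; "joints": joint angles; "qvel": joint speeds; "joint_efforts": joint torques, N m; "tcp_pos": TCP position; "ee_rot": TCP orientation; "ft_force": force on the tool from outside, world axes, zero at the start; "wrist_torque": the same for the moment, N m; "opening": finger opening in m; "grip_force": force on a finger pad.
Only numpy, scipy, OpenCV 4.12 (cv2) and the standard library are available. Lean on these libraries where they do the work, as an engineer would, in place of code of your own. Each camera call takes 0.05 s, during which the arm holds its last target. There are 200 camera calls.

## Working session

There is one attempt and no reset: what is moved stays moved. The work goes in short steps, Python scripts to look and compute and a tool call to move; the robot and the scene stay as the last step left them, time stands still between calls to the robot, and variables do not carry over. Pictures are saved under pics/ and viewed, at most 14 in all, crops included, and the job is handed in when it is done.

Besides the shell and the picture viewer there is one more tool, called after "Request:" as a command line: name --pt "numbers of a row" for each row, then --argument value for the rest. servo_tool: Moves the arm, as the interface text tells. Its arguments: {"type":"object","properties":{"motion":{"type":"array"}},"required":["motion"]}

```bash
mkdir -p pics; ls
python3 - <<'E'
from cell import *
import cv2,numpy as np
np.set_printoptions(precision=3,suppress=True)
for n in("scene","top"):
    cv2.imwrite(f"pics/{n}0.png",capture(n)); print(n,calibration(n))
print(calibration("wrist")); o=get_obs(); print(o['tcp_pos'],o['ee_rot'],o['time'],o['opening'])
E
```

```text
pics
scene {'intrinsics': array([[368.29 ,   0.   , 319.326],
       [  0.   , 368.29 , 198.524],
       [  0.   ,   0.   ,   1.   ]]), 'xyz': array([-0.037,  0.418,  0.363]), 'orientation': array([[-0.486, -0.361,  0.796],
       [-0.874,  0.175, -0.454],
       [ 0.025, -0.916, -0.4  ]])}
top {'intrinsics': array([[424.41 ,   0.   , 316.246],
       [  0.   , 424.41 , 205.843],
       [  0.   ,   0.   ,   1.   ]]), 'xyz': array([0.458, 0.005, 1.242]), 'orientation': array([[-0.001, -0.992,  0.123],
       [-1.   ,  0.002,  0.006],
       [-0.006, -0.123, -0.992]])}
{'intrinsics': array([[302.984,   0.   , 323.662],
       [  0.   , 302.984, 195.262],
       [  0.   ,   0.   ,   1.   ]]), 'mount': array([[-0.   , -0.964, -0.266,  0.069],
       [ 1.   , -0.   , -0.   , -0.001],
       [ 0.   , -0.266,  0.964, -0.07 ],
       [ 0.   ,  0.   ,  0.   ,  1.   ]])}
[0.168 0.497 0.303] [[-0.947  0.32  -0.001]
 [ 0.32   0.947 -0.002]
 [ 0.    -0.002 -1.   ]] 0.1 0.08561869884140064
```

View pics/top0.png

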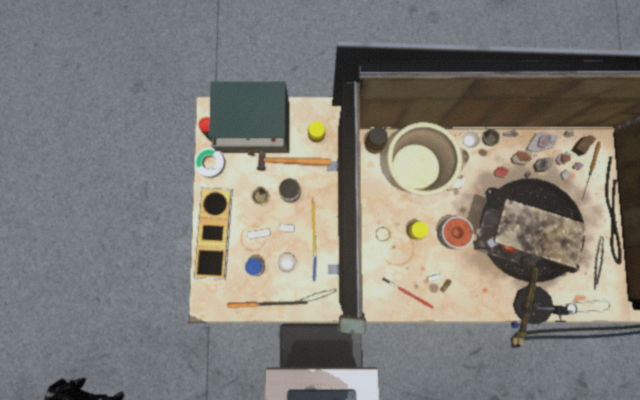

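View pics/scene0.png

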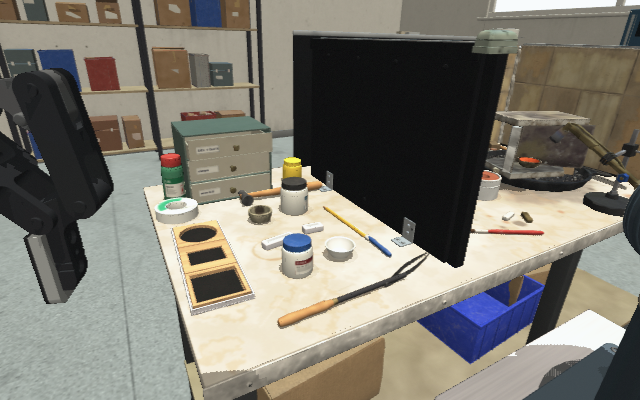

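The top view shows the following:
- Tray at about (213,233), with the round recess at (214,203), the oblong at (213,233) and the square at (211,262).
- Jar candidates: blue cap (254,265), black cap (290,188), yellow (317,131), and a yellow one beyond the wall (419,230). I choose the blue one.
- Dish candidates: grey (260,196), white (287,262). I choose the grey one.
- Bar candidates: long (258,234), short (287,228). I choose the short one.

A black wall stands at column 340–355.

```bash
cat > h.py <<'E'
from cell import *
import cv2,numpy as np
np.set_printoptions(precision=4,suppress=True)
def cam(n,o=None):
    c=calibration(n)
    if n!="wrist": return c["intrinsics"],c["xyz"],c["orientation"]
    o=o or get_obs(); M=c["mount"]; R=o["ee_rot"]
    return c["intrinsics"],o["tcp_pos"]+R@M[:3,3],R@M[:3,:3]
def ray(C,p,z):
    K,t,R=C; d=R@np.linalg.solve(K,[p[0],p[1],1.]); return t+d*(z-t[2])/d[2]
def proj(C,P):
    K,t,R=C; q=K@(R.T@(np.array(P)-t)); return q[:2]/q[2]
def shot(n):
    C=cam(n); return C,capture(n)
def blobs(mask,amin=30):
    cs,_=cv2.findContours(mask.astype('uint8')*255,cv2.RETR_EXTERNAL,cv2.CHAIN_APPROX_NONE)
    return [c for c in cs if cv2.contourArea(c)>amin]
E
python3 - <<'E'
from h import *
C,im=shot("top"); Cw,w=shot("wrist")
cv2.imwrite("pics/w0.png",w)
cv2.imwrite("pics/crop0.png",cv2.resize(im[170:290,185:345],None,fx=5,fy=5,interpolation=cv2.INTER_CUBIC))
for n,p,z in[("jar",(254,265),.06),("dish",(260,195),.024),("short",(287,228),.014),("long",(258,234),.014),("flared",(287,262),.024),("black",(290,188),.072),("round",(214.5,203),.005),("obl",(213,233),.009),("sq",(210.5,262),.005),("wall",(335,268),0),("edgeL",(192,200),0)]: print(n,ray(C,p,z))
E
```

```text
jar [0.44   0.1844 0.06  ]
dish [0.6408 0.1758 0.024 ]
short [0.5455 0.0974 0.014 ]
long [0.5282 0.1813 0.014 ]
flared [0.4478 0.096  0.024 ]
black [0.6532 0.0855 0.072 ]
round [0.6202 0.3122 0.005 ]
obl [0.5316 0.3131 0.009 ]
sq [0.448  0.3189 0.005 ]
wall [ 0.4302 -0.0414  0.    ]
edgeL [0.63   0.3804 0.    ]
```

View pics/crop0.png

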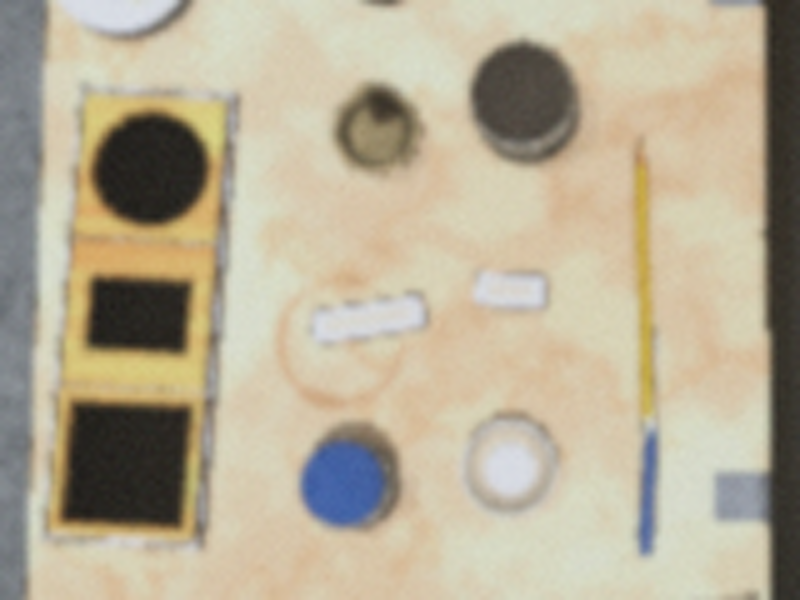

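View pics/w0.png

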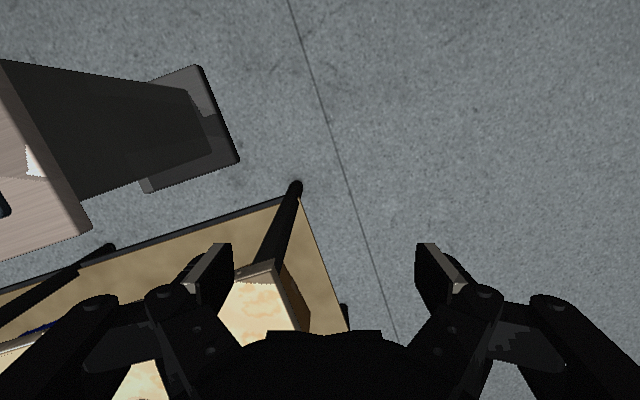

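The close crop confirms the choices: blue-capped jar, grey-brown dish, and the short bar on the right. The wrist view shows only floor and the fingers. Next I move to an overview pose over the table.

Request:
servo_tool --pt "0.0277 -0.0273 0.0047 0 0 -0.107 1" --pt "0.0277 -0.0273 0.0047 0 0 -0.107 1" --pt "0.0277 -0.0273 0.0047 0 0 -0.107 1" --pt "0.0277 -0.0273 0.0047 0 0 -0.107 1"

```text
time: 0.53
tcp_pos: [0.2794, 0.387, 0.3226]
ee_rot: [[-0.726, 0.687, -0.0], [0.687, 0.726, -0.0], [-0.0, -0.0, -1.0]]
ft_force: [0.8, -0.1, 0.4]
opening: 0.0851
grip_force: 0.0
```

Request:
servo_tool --pt "0.0277 -0.0273 0.0047 0 0 -0.107 1" --pt "0.0277 -0.0273 0.0047 0 0 -0.107 1" --pt "0.0277 -0.0273 0.0047 0 0 -0.107 1" --pt "0.0277 -0.0273 0.0047 0 0 -0.107 1"

```text
time: 0.87
tcp_pos: [0.3906, 0.2774, 0.3416]
ee_rot: [[-0.374, 0.927, 0.0], [0.927, 0.374, 0.0], [0.0, 0.0, -1.0]]
ft_force: [-0.2, 1.2, -0.7]
opening: 0.0852
grip_force: 0.0
```

Request:
servo_tool --pt "0.0277 -0.0273 0.0047 0 0 -0.107 1" --pt "0.0277 -0.0273 0.0047 0 0 -0.107 1" --pt "0.0277 -0.0273 0.0047 0 0 -0.107 1" --pt "0.0277 -0.0273 0.0047 0 0 -0.107 1" --pt "0 0 0 0 0 0 1"

```text
time: 1.28
tcp_pos: [0.5048, 0.1649, 0.3595]
ee_rot: [[0.049, 0.999, 0.002], [0.999, -0.049, -0.003], [-0.003, 0.002, -1.0]]
ft_force: [-0.1, -0.1, 0.6]
opening: 0.0851
grip_force: 0.0
```

Run:
```python
from h import *
C,w=shot("wrist"); cv2.imwrite("pics/w1.png",w); np.savez("w1.npz",K=C[0],t=C[1],R=C[2],w=w)
o=get_obs(); print(o['tcp_pos'],o['ee_rot'],o['time'],o['joints'])
```

```text
[0.5026 0.1671 0.3595] [[ 0.0445  0.999  -0.0006]
 [ 0.999  -0.0445 -0.0007]
 [-0.0007 -0.0006 -1.    ]] 1.3333 [ 0.1946  0.0832  0.2477  1.7361 -0.0005  1.8099]
```

View pics/w1.png

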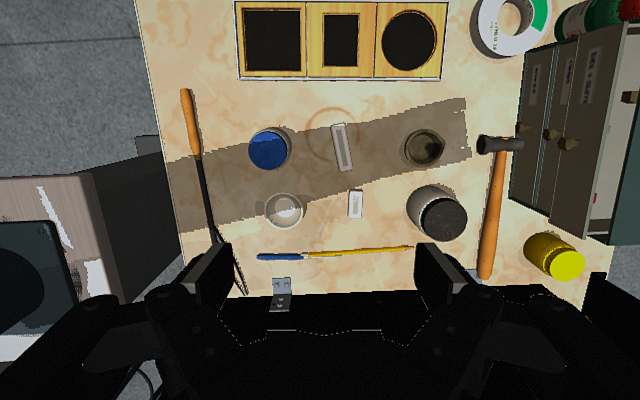

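The overview shows the recesses at square (273,39), oblong (340,40) and round (408,40). The blue jar is at (270,147), the grey dish at (424,147), the short bar at (355,203), the long bar at (341,147), the white dish at (285,210) and the large jar at (440,213). Next I measure these.

Run:
```python
from h import *
d=np.load("w1.npz"); C=(d["K"],d["t"],d["R"]); w=d["w"]
hsv=cv2.cvtColor(w,cv2.COLOR_BGR2HSV); H,S,V=cv2.split(hsv)
yy,xx=np.mgrid[:400,:640]
def roi(x0,y0,x1,y1): return (xx>x0)&(xx<x1)&(yy>y0)&(yy<y1)
def rep(n,m,z,rect=True):
    b=max(blobs(m),key=cv2.contourArea)
    P=np.array([ray(C,p[0],z)[:2] for p in b]).astype('float32')*1000
    r=cv2.minAreaRect(P); c=cv2.minEnclosingCircle(P); print(n,"rect",np.round(r[0],1),np.round(r[1],1),round(r[2],1),"circ",np.round(c[0],1),round(c[1],1))
m=(V<60)
rep("sq",m&roi(240,5,307,78),.012); rep("obl",m&roi(310,5,374,78),.012); rep("round",m&roi(376,3,441,78),.012)
rep("cap",((H>100)&(H<130)&(S>120))&roi(240,120,300,175),.06)
for n,r in(("short",(342,183,368,224)),("long",(325,118,360,176))):
    rep(n,((S<45)&(V>130 if n=="short" else V>115))&roi(*r),.014)
rep("dish",cv2.morphologyEx(((V<115)&roi(396,122,450,172)).astype('uint8'),cv2.MORPH_OPEN,np.ones((3,3))),.018)
cv2.imwrite("pics/crop1.png",cv2.resize(w[115:230,325:455],None,fx=5,fy=5,interpolation=cv2.INTER_CUBIC))
```

```text
sq rect [446.8 319.8] [70.2 70. ] 87.2 circ [446.8 319.8] 49.3
obl rect [532.7 314.8] [56.8 41.4] 87.2 circ [532.4 314.8] 35.0
round rect [616.8 309.4] [65.  65.1] 19.0 circ [616.5 310.9] 34.2
cap rect [437.  188.6] [46.6 44.4] 40.1 circ [436.6 188.9] 23.5
short rect [545.8  99.6] [40.7 19.1] 86.2 circ [545.3  99.6] 21.5
long rect [526.  185.3] [27.6 72.3] 5.6 circ [525.6 185.5] 36.9
dish rect [637.3 176. ] [51.1 61.7] 87.2 circ [637.4 176.4] 31.7
```

View pics/crop1.png

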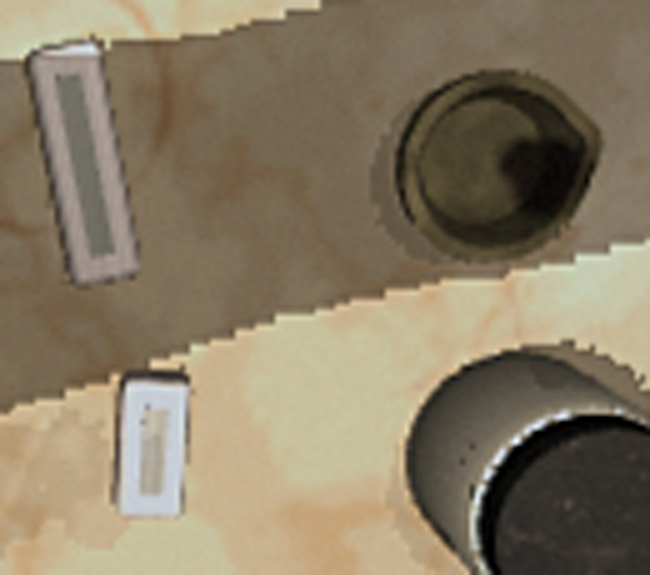

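The recess centres lie on a straight line, with the tray turned -3.3°. The crop shows the dish has a spout pointing +x and slightly +y, so I'll grip it across the y-ish direction. The bars are clearly told apart. The jar comes first.

Request:
servo_tool --pt "-0.0125 0.0035 -0.037 0 0 0 1" --pt "-0.0125 0.0035 -0.037 0 0 0 1" --pt "-0.0125 0.0035 -0.037 0 0 0 1" --pt "-0.0125 0.0035 -0.037 0 0 0 1" --pt "-0.0124 0.0036 -0.037 0 0 0 1"

```text
time: 1.75
tcp_pos: [0.4362, 0.1883, 0.1735]
ee_rot: [[0.037, 0.999, -0.0], [0.999, -0.037, 0.001], [0.001, -0.0, -1.0]]
ft_force: [0.6, 0.1, 0.9]
opening: 0.0852
grip_force: 0.0
```

Request:
servo_tool --pt "0 0 -0.01 0 0 0 1" --pt "0 0 -0.01 0 0 0 1" --pt "0 0 0 0 0 0 1" --pt "0 0 0 0 0 0 1"

```text
time: 2.08
tcp_pos: [0.4403, 0.188, 0.158]
ee_rot: [[0.039, 0.999, 0.005], [0.999, -0.039, 0.001], [0.001, 0.005, -1.0]]
ft_force: [0.7, 0.8, 0.0]
opening: 0.085
grip_force: 0.0
```

Run:
```python
from h import *
C,w=shot("wrist"); cv2.imwrite("pics/w2.png",w)
o=get_obs(); print(o['tcp_pos'],o['ft_force'],o['time'])
```

```text
[0.441  0.1881 0.1589] [0.0798 0.8518 0.3034] 2.1333
```

View pics/w2.png

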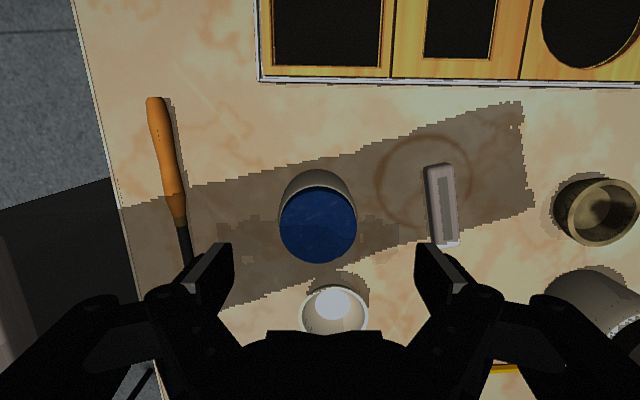

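The blue cap's centre is at (318,225), which puts the jar at about (0.437, 0.1925). The fingers straddle it clear of the neighbours. I shift 4 mm in y, descend and close.

Request:
servo_tool --pt "-0.002 0.002 -0.024 0 0 0 1" --pt "0 0.002 -0.024 0 0 0 1" --pt "0 0 -0.022 0 0 0 1" --pt "0 0 0 0 0 0 1" --pt "0 0 0 0 0 0 1"

```text
time: 2.55
tcp_pos: [0.4374, 0.1915, 0.0869]
ee_rot: [[0.039, 0.999, 0.002], [0.999, -0.039, 0.0], [0.0, 0.002, -1.0]]
ft_force: [-0.6, 0.1, 0.0]
opening: 0.0853
grip_force: 0.0
```

Request:
servo_tool --pt "0 0 0 0 0 0 0" --pt "0 0 0 0 0 0 0" --pt "0 0 0 0 0 0 0" --pt "0 0 0 0 0 0 0" --pt "0 0 0 0 0 0 0"

```text
time: 2.97
tcp_pos: [0.4377, 0.1919, 0.0882]
ee_rot: [[0.039, 0.999, 0.004], [0.999, -0.039, 0.001], [0.002, 0.004, -1.0]]
ft_force: [-1.3, 0.8, 5.6]
opening: 0.0497
grip_force: 61.7
```

Request:
servo_tool --pt "0 0 0 0 0 0 0" --pt "0 0 0 0 0 0 0" --pt "0 0 0 0 0 0 0"

```text
time: 3.22
tcp_pos: [0.4377, 0.1919, 0.0883]
ee_rot: [[0.039, 0.999, 0.004], [0.999, -0.039, 0.001], [0.002, 0.004, -1.0]]
ft_force: [-1.5, 0.0, 6.4]
opening: 0.0497
grip_force: 61.7
```

Request:
servo_tool --pt "0 0 0.015 0 0 0 0" --pt "0 0 0.025 0 0 0 0" --pt "0 0.02 0.01 0 0 0 0" --pt "0.003 0.03 0 0 0 0 0" --pt "0.003 0.03 0 0 0 0 0"

```text
time: 3.63
tcp_pos: [0.4434, 0.2723, 0.1378]
ee_rot: [[0.041, 0.999, 0.004], [0.999, -0.041, 0.002], [0.002, 0.004, -1.0]]
ft_force: [0.3, 0.1, -1.3]
opening: 0.05
grip_force: 62.6
```

Request:
servo_tool --pt "0.003 0.03 0 0 0 0 0" --pt "0 0.018 0 0 0 0 0" --pt "0 0 0 0 0 0 0" --pt "0 0 0 0 0 0 0" --pt "0 0 0 0 0 0 0"

```text
time: 4.05
tcp_pos: [0.4449, 0.3189, 0.1354]
ee_rot: [[0.039, 0.999, -0.0], [0.999, -0.039, -0.001], [-0.001, -0.0, -1.0]]
ft_force: [-0.9, -0.0, -0.8]
opening: 0.0497
grip_force: 62.6
```

Run:
```python
from h import *
C,w=shot("wrist"); cv2.imwrite("pics/w3.png",w)
o=get_obs(); print(o['tcp_pos'],o['ee_rot'],o['ft_force'],o['opening'],o['time'])
m=(w.max(2)<60)
for n,p in(("sq",(.4468,.3198)),("obl",(.5326,.3148))): print(n,proj(C,(*p,.012)))
```

```text
[0.445  0.3186 0.1354] [[ 0.0397  0.9992 -0.0002]
 [ 0.9992 -0.0397 -0.0007]
 [-0.0007 -0.0002 -1.    ]] [-0.5731 -0.1356 -2.1519] 0.049823042676379437 4.1
sq [328.5296 212.8759]
obl [456.2322 215.2091]
```

View pics/w3.png

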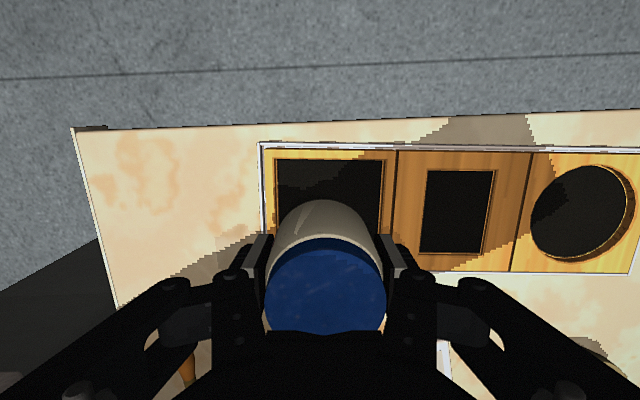

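The jar is held upright over the square recess, whose visible edges are columns 275–384 and row 160 at the top. The wrist view agrees with my recess estimate to about 2 mm. I lower it.

Request:
servo_tool --pt "0.002 0.002 -0.018 0 0 0 0" --pt "0 0 -0.015 0 0 0 0" --pt "0 0 -0.004 0 0 0 0" --pt "0 0 0 0 0 0 0" --pt "0 0 0 0 0 0 0"

```text
time: 4.52
tcp_pos: [0.447, 0.3206, 0.0984]
ee_rot: [[0.04, 0.999, -0.001], [0.999, -0.04, -0.0], [-0.0, -0.001, -1.0]]
ft_force: [-0.5, 0.1, -1.9]
opening: 0.05
grip_force: 62.6
```

Request:
servo_tool --pt "0 0 -0.002 0 0 0 0" --pt "0 0 -0.002 0 0 0 0" --pt "0 0 0 0 0 0 0"

```text
time: 4.77
tcp_pos: [0.4474, 0.3214, 0.0948]
ee_rot: [[0.039, 0.999, 0.001], [0.999, -0.039, 0.0], [0.0, 0.001, -1.0]]
ft_force: [0.2, -0.1, -2.1]
opening: 0.0498
grip_force: 62.6
```

Request:
servo_tool --pt "0 0 -0.002 0 0 0 0" --pt "0 0 -0.001 0 0 0 0" --pt "0 0 0 0 0 0 0" --pt "0 0 0 0 0 0 0"

```text
time: 5.1
tcp_pos: [0.4475, 0.3217, 0.0933]
ee_rot: [[0.039, 0.999, 0.002], [0.999, -0.039, 0.001], [0.001, 0.002, -1.0]]
ft_force: [-1.6, -1.4, 5.6]
opening: 0.0498
grip_force: 63.4
```

Request:
servo_tool --pt "0 0 0 0 0 0 1" --pt "0 0 0 0 0 0 1" --pt "0 0 0 0 0 0 1" --pt "0 0 0 0 0 0 1" --pt "0 0 0.01 0 0 0 1"

```text
time: 5.52
tcp_pos: [0.4456, 0.3206, 0.0992]
ee_rot: [[0.039, 0.999, -0.004], [0.999, -0.039, -0.002], [-0.002, -0.004, -1.0]]
ft_force: [-0.8, 0.3, -0.8]
opening: 0.0852
grip_force: 0.0
```

Request:
servo_tool --pt "0 0 0.03 0 0 0 1" --pt "0 0 0.035 0 0 0 1" --pt "0 0 0.03 0 0 0 1" --pt "0.016 -0.012 0.002 0 0 0.112 1" --pt "0.016 -0.012 0 0 0 0.112 1"

```text
time: 5.93
tcp_pos: [0.4808, 0.2986, 0.2034]
ee_rot: [[-0.191, 0.981, 0.007], [0.982, 0.191, 0.004], [0.002, 0.008, -1.0]]
ft_force: [-0.1, 0.9, -1.4]
opening: 0.0852
grip_force: 0.0
```

Request:
servo_tool --pt "0.016 -0.012 0 0 0 0.112 1" --pt "0.016 -0.012 0 0 0 0.112 1" --pt "0.016 -0.012 0 0 0 0.112 1" --pt "0.016 -0.012 0 0 0 0.112 1" --pt "0.016 -0.012 0 0 0 0.112 1"

```text
time: 6.35
tcp_pos: [0.5598, 0.2368, 0.199]
ee_rot: [[-0.682, 0.731, 0.0], [0.731, 0.682, 0.0], [-0.0, 0.0, -1.0]]
ft_force: [0.0, 0.2, -0.8]
opening: 0.0856
grip_force: 0.0
```

Request:
servo_tool --pt "0.016 -0.012 0 0 0 0.112 1" --pt "0.016 -0.012 0 0 0 0.112 1" --pt "0.016 -0.012 0 0 0 0.112 0.8" --pt "0.016 -0.012 0 0 0 0.112 0.8" --pt "0.014 -0.014 0 0 0 0.112 0.8"

```text
time: 6.77
tcp_pos: [0.638, 0.1749, 0.1989]
ee_rot: [[-0.966, 0.257, 0.001], [0.257, 0.966, 0.0], [-0.001, 0.0, -1.0]]
ft_force: [-0.7, -0.6, 0.8]
opening: 0.0685
grip_force: 0.0
```

Request:
servo_tool --pt "0 0 0 0 0 0 0.8" --pt "0 0 0 0 0 0 0.8" --pt "0 0 0 0 0 0 0.8"

```text
time: 7.02
tcp_pos: [0.6367, 0.1757, 0.1986]
ee_rot: [[-0.965, 0.264, -0.0], [0.264, 0.965, 0.0], [0.001, 0.0, -1.0]]
ft_force: [-0.2, 0.1, 0.1]
opening: 0.068
grip_force: 0.0
```

Run:
```python
from h import *
C,w=shot("wrist"); cv2.imwrite("pics/w4.png",w); np.savez("w4.npz",K=C[0],t=C[1],R=C[2],w=w)
o=get_obs(); print(o['tcp_pos'],o['ee_rot'],o['ft_force'],o['opening'],o['time'])
print(proj(C,(.639,.176,.024)))
```

```text
[0.6365 0.176  0.1986] [[-0.9648  0.2631 -0.0004]
 [ 0.2631  0.9648  0.0004]
 [ 0.0005  0.0003 -1.    ]] [-0.59    0.1048 -0.2838] 0.06839888467841956 7.0667
[325.9864 199.1487]
```

View pics/w4.png

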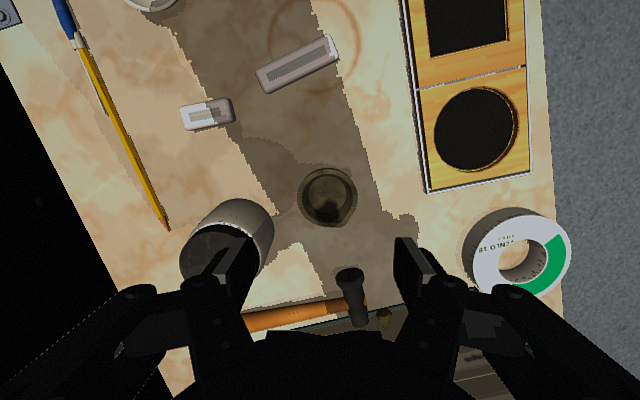

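The dish rim is centred at (327,197) with its spout pointing down-image. The large jar's cap is at (218,258), close to the left finger, so I turn another -0.22 rad away from it and narrow the opening.

Request:
servo_tool --pt "0.001 0.001 -0.015 0 0 -0.11 0.74" --pt "0 0 -0.02 0 0 -0.11 0.74" --pt "0 0 -0.025 0 0 0 0.74" --pt "0 0 0 0 0 0 0.74" --pt "0 0 0 0 0 0 0.74"

```text
time: 7.48
tcp_pos: [0.6358, 0.177, 0.1364]
ee_rot: [[-0.885, 0.466, -0.005], [0.466, 0.885, -0.001], [0.004, -0.003, -1.0]]
ft_force: [0.1, -0.0, -0.3]
opening: 0.0628
grip_force: 0.0
```

Run:
```python
from h import *
C,w=shot("wrist"); cv2.imwrite("pics/w5.png",w)
o=get_obs(); print(o['tcp_pos'],o['ee_rot'],o['opening'],o['time'])
print(proj(C,(.6375,.177,.024)),proj(C,(.647,.094,.072)))
```

```text
[0.6372 0.177  0.1385] [[-0.8847  0.4661 -0.0012]
 [ 0.4661  0.8847 -0.0001]
 [ 0.001  -0.0006 -1.    ]] 0.06322048204540279 7.5333
[327.4809 225.4126] [197.54   341.3152]
```

View pics/w5.png

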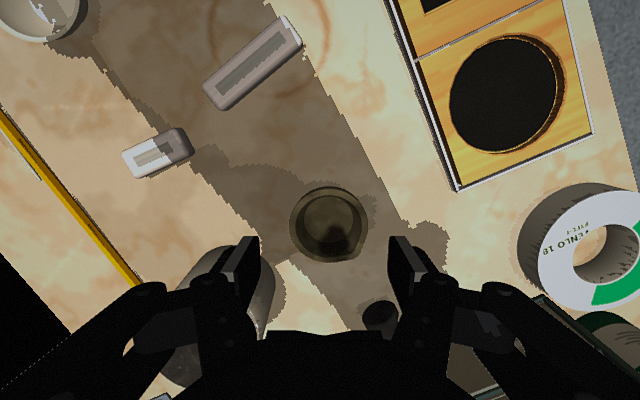

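The dish is centred between the fingers at (328,224), with the large jar clear behind the left finger. I descend and grip.

Request:
servo_tool --pt "0 0 -0.02 0 0 0 0.74" --pt "0 0 -0.02 0 0 0 0.74" --pt "0 0 -0.012 0 0 0 0.74" --pt "0 0 -0.007 0 0 0 0.74" --pt "0 0 0 0 0 0 0.74"

```text
time: 7.95
tcp_pos: [0.6373, 0.1764, 0.0783]
ee_rot: [[-0.884, 0.467, -0.002], [0.467, 0.884, -0.0], [0.002, -0.001, -1.0]]
ft_force: [-0.7, -0.2, -0.7]
opening: 0.0629
grip_force: 0.0
```

Request:
servo_tool --pt "0 0 0 0 0 0 0.74" --pt "0 0 0 0 0 0 0" --pt "0 0 0 0 0 0 0" --pt "0 0 0 0 0 0 0" --pt "0 0 0 0 0 0 0"

```text
time: 8.37
tcp_pos: [0.6395, 0.1766, 0.0817]
ee_rot: [[-0.884, 0.467, 0.004], [0.467, 0.884, 0.001], [-0.003, 0.003, -1.0]]
ft_force: [-0.1, -0.0, 5.9]
opening: 0.0471
grip_force: 62.0
```

Request:
servo_tool --pt "0 0 0 0 0 0 0" --pt "0 0 0 0 0 0 0" --pt "0 0 0.005 0 0 0 0" --pt "0 0 0.01 0 0 0 0" --pt "0 0 0 0 0 0 0"

```text
time: 8.78
tcp_pos: [0.6388, 0.1765, 0.0963]
ee_rot: [[-0.884, 0.467, 0.002], [0.467, 0.884, 0.0], [-0.002, 0.001, -1.0]]
ft_force: [1.1, 0.2, -0.1]
opening: 0.047
grip_force: 61.6
```

Request:
servo_tool --pt "0 0 0.02 0 0 0 0" --pt "0 0.02 0.02 0 0 0 0" --pt "-0.006 0.03 0 0 0 0 0" --pt "-0.006 0.03 0 0 0 0 0" --pt "-0.006 0.03 0 0 0 0 0"

```text
time: 9.2
tcp_pos: [0.6203, 0.2872, 0.1352]
ee_rot: [[-0.884, 0.468, 0.001], [0.468, 0.884, 0.001], [-0.001, 0.001, -1.0]]
ft_force: [1.1, -0.2, -0.3]
opening: 0.0471
grip_force: 61.7
```

Request:
servo_tool --pt "-0.002 0.023 0 0 0 0 0" --pt "0 0 0 0 0 0 0" --pt "0 0 0 0 0 0 0" --pt "0 0 0 0 0 0 0"

```text
time: 9.53
tcp_pos: [0.6179, 0.3091, 0.134]
ee_rot: [[-0.884, 0.467, -0.0], [0.467, 0.884, -0.001], [-0.0, -0.001, -1.0]]
ft_force: [0.0, -0.5, 0.1]
opening: 0.0465
grip_force: 61.7
```

Run:
```python
from h import *
C,w=shot("wrist"); cv2.imwrite("pics/w6.png",w)
o=get_obs(); print(o['tcp_pos'],o['ee_rot'],o['ft_force'],o['opening'],o['time'])
print(proj(C,(.6184,.3098,.012)), proj(C,(.5326,.3148,.012)),proj(C,[*o['tcp_pos'][:2],o['tcp_pos'][2]-.0817+.024]))
```

```text
[0.6181 0.3085 0.1341] [[-0.8839  0.4676 -0.0004]
 [ 0.4676  0.8839 -0.0008]
 [-0.     -0.0009 -1.    ]] [ 0.2663  0.5759 -0.8984] 0.04677088321191284 9.5833
[327.0809 217.5772] [268.1503  94.6207] [325.6506 265.0583]
```

View pics/w6.png

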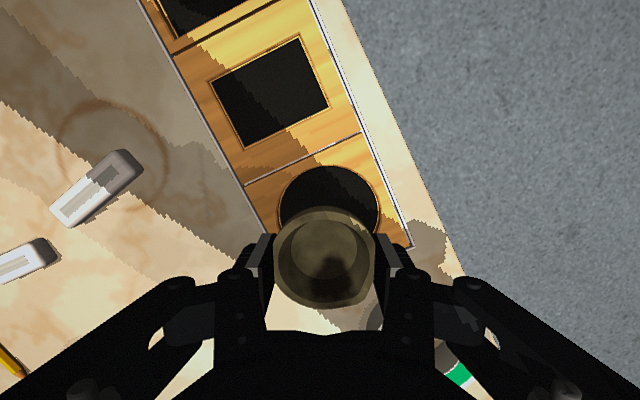

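The dish is held level with its rim centred at (325,257). The round recess is centred at (329,218), as predicted. I lower it with a small x correction.

Request:
servo_tool --pt "0.003 0 -0.015 0 0 0 0" --pt "0 0 -0.015 0 0 0 0" --pt "0 0 -0.008 0 0 0 0" --pt "0 0 0 0 0 0 0" --pt "0 0 0 0 0 0 0"

```text
time: 10.0
tcp_pos: [0.6204, 0.3083, 0.0945]
ee_rot: [[-0.884, 0.468, -0.003], [0.468, 0.884, -0.001], [0.002, -0.002, -1.0]]
ft_force: [0.5, 0.2, -0.4]
opening: 0.047
grip_force: 61.7
```

Request:
servo_tool --pt "0 0 -0.002 0 0 0 0" --pt "0 0 -0.002 0 0 0 0" --pt "0 0 0 0 0 0 0" --pt "0 0 0 0 0 0 0"

```text
time: 10.33
tcp_pos: [0.6213, 0.3095, 0.0929]
ee_rot: [[-0.884, 0.467, 0.001], [0.467, 0.884, 0.0], [-0.001, 0.001, -1.0]]
ft_force: [-0.4, 0.6, -0.9]
opening: 0.0467
grip_force: 61.7
```

Request:
servo_tool --pt "0 0 -0.002 0 0 0 0" --pt "0 0 -0.001 0 0 0 0" --pt "0 0 0 0 0 0 0" --pt "0 0 0 0 0 0 0"

```text
time: 10.67
tcp_pos: [0.6209, 0.3094, 0.0891]
ee_rot: [[-0.884, 0.467, -0.0], [0.467, 0.884, -0.0], [0.0, -0.0, -1.0]]
ft_force: [-0.6, 0.7, -0.9]
opening: 0.0466
grip_force: 61.7
```

Request:
servo_tool --pt "0 0 -0.0015 0 0 0 0" --pt "0 0 0 0 0 0 0" --pt "0 0 -0.001 0 0 0 0" --pt "0 0 0 0 0 0 0" --pt "0 0 0 0 0 0 0"

```text
time: 11.08
tcp_pos: [0.6211, 0.3094, 0.0868]
ee_rot: [[-0.884, 0.467, 0.0], [0.467, 0.884, 0.0], [-0.0, 0.0, -1.0]]
ft_force: [-0.3, 0.3, 0.4]
opening: 0.0471
grip_force: 61.7
```

Request:
servo_tool --pt "0 0 -0.001 0 0 0 0" --pt "0 0 -0.001 0 0 0 0" --pt "0 0 0 0 0 0 0" --pt "0 0 0 0 0 0 0"

```text
time: 11.42
tcp_pos: [0.6211, 0.3094, 0.0868]
ee_rot: [[-0.884, 0.467, 0.001], [0.467, 0.884, 0.0], [-0.001, 0.0, -1.0]]
ft_force: [-2.0, -1.2, 6.5]
opening: 0.0471
grip_force: 62.3
```

Request:
servo_tool --pt "0 0 0 0 0 0 0.76" --pt "0 0 0 0 0 0 0.76" --pt "0 0 0 0 0 0 0.76" --pt "0 0 0 0 0 0 0.76" --pt "0 0 0.01 0 0 0 0.76"

```text
time: 11.83
tcp_pos: [0.6194, 0.3087, 0.0918]
ee_rot: [[-0.884, 0.467, -0.005], [0.467, 0.884, -0.002], [0.004, -0.004, -1.0]]
ft_force: [0.6, 0.3, -0.1]
opening: 0.0646
grip_force: 0.0
```

Request:
servo_tool --pt "0 0 0.025 0 0 0 0.76" --pt "0 0 0.035 0 0 0 0.76" --pt "0 0 0.03 0 0 0 0.76" --pt "-0.0068 -0.0192 0 0 0 -0.1045 0.76" --pt "-0.0068 -0.0192 0 0 0 -0.1045 0.76"

```text
time: 12.25
tcp_pos: [0.6095, 0.2722, 0.19]
ee_rot: [[-0.766, 0.643, 0.009], [0.643, 0.766, 0.003], [-0.005, 0.008, -1.0]]
ft_force: [0.3, -1.2, -0.1]
opening: 0.0652
grip_force: 0.0
```

Request:
servo_tool --pt "-0.0068 -0.0192 0 0 0 -0.1045 0.76" --pt "-0.0068 -0.0192 0 0 0 -0.1045 0.6" --pt "-0.0068 -0.0192 0 0 0 -0.1045 0.5" --pt "-0.0068 -0.0192 0 0 0 -0.1045 0.5" --pt "-0.0068 -0.0192 0 0 0 -0.1045 0.5"

```text
time: 12.67
tcp_pos: [0.5732, 0.1741, 0.1856]
ee_rot: [[-0.341, 0.94, 0.001], [0.94, 0.341, 0.0], [-0.0, 0.001, -1.0]]
ft_force: [0.0, -0.5, -0.2]
opening: 0.0427
grip_force: 0.0
```

Request:
servo_tool --pt "-0.0068 -0.0192 0 0 0 -0.1045 0.5" --pt "-0.0068 -0.0192 0 0 0 -0.1045 0.5" --pt "-0.0068 -0.0192 0 0 0 -0.1045 0.5" --pt "-0.0068 -0.0192 0 0 0 -0.1045 0.5" --pt "0 0 0 0 0 0 0.5"

```text
time: 13.08
tcp_pos: [0.5454, 0.0954, 0.1856]
ee_rot: [[0.071, 0.998, -0.0], [0.998, -0.071, -0.002], [-0.002, -0.0, -1.0]]
ft_force: [-0.2, -0.3, 0.0]
opening: 0.0433
grip_force: 0.0
```

Request:
servo_tool --pt "0 0 0 0 0 0 0.5" --pt "0 0 0 0 0 0 0.5"

```text
time: 13.25
tcp_pos: [0.5466, 0.0985, 0.1854]
ee_rot: [[0.063, 0.998, 0.001], [0.998, -0.063, 0.001], [0.001, 0.001, -1.0]]
ft_force: [-0.1, 0.9, 0.0]
opening: 0.0425
grip_force: 0.0
```

Run:
```python
from h import *
C,w=shot("wrist"); cv2.imwrite("pics/w7.png",w)
o=get_obs(); print(o['tcp_pos'],o['ee_rot'],o['ft_force'],o['opening'],o['time'])
p=proj(C,(.5458,.0990,.014)); print(p)
x,y=p.astype(int); r=w[y-40:y+40,x-30:x+30]; hsv=cv2.cvtColor(r,cv2.COLOR_BGR2HSV)
b=max(blobs((hsv[...,1]<45)&(hsv[...,2]>120)),key=cv2.contourArea)
P=np.array([ray(C,q[0]+[x-30,y-40],.014)[:2] for q in b]).astype('float32')*1000
print(cv2.minAreaRect(P))
```

```text
[0.5466 0.0988 0.1853] [[ 0.0628  0.998   0.0009]
 [ 0.998  -0.0628  0.0005]
 [ 0.0006  0.0009 -1.    ]] [-0.0222  0.4201  0.0969] 0.04279825297564355 13.3
[324.1099 194.8864]
((546.6229248046875, 99.74002075195312), (38.41537094116211, 16.772735595703125), 86.35188293457031)
```

View pics/w7.png

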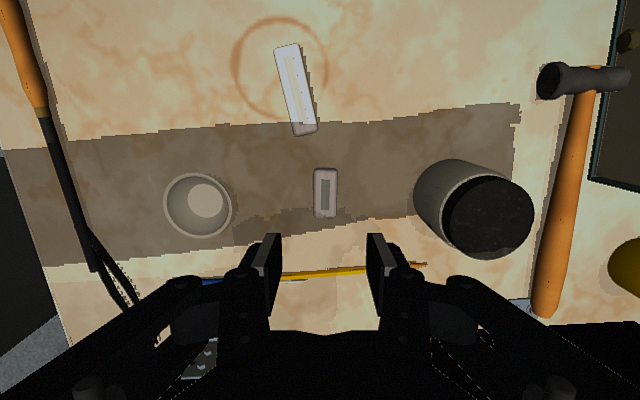

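The short bar is centred at (325,193), aligned between the half-open fingers, with the neighbours clear. I descend.

Request:
servo_tool --pt "0 0.001 -0.025 0 0 0 0.5" --pt "0 0 -0.03 0 0 0 0.5" --pt "0 0 -0.03 0 0 0 0.5" --pt "0 0 -0.018 0 0 0 0.5" --pt "0 0 0 0 0 0 0.5"

```text
time: 13.72
tcp_pos: [0.5425, 0.1, 0.0763]
ee_rot: [[0.062, 0.998, -0.01], [0.998, -0.062, -0.0], [-0.001, -0.01, -1.0]]
ft_force: [-0.7, 0.8, 0.1]
opening: 0.0423
grip_force: 0.0
```

Request:
servo_tool --pt "0 0 0 0 0 0 0.5" --pt "0 0 0 0 0 0 0.5"

```text
time: 13.88
tcp_pos: [0.5474, 0.0998, 0.0833]
ee_rot: [[0.063, 0.998, 0.002], [0.998, -0.063, 0.0], [0.0, 0.002, -1.0]]
ft_force: [0.3, 0.5, -0.7]
opening: 0.0429
grip_force: 0.0
```

Request:
servo_tool --pt "0 0 -0.002 0 0 0 0.5" --pt "0 0 -0.002 0 0 0 0.5" --pt "0 0 0 0 0 0 0.5" --pt "0 0 0 0 0 0 0.5"

```text
time: 14.22
tcp_pos: [0.5467, 0.0992, 0.0786]
ee_rot: [[0.064, 0.998, 0.001], [0.998, -0.064, 0.0], [0.0, 0.001, -1.0]]
ft_force: [-0.3, -0.8, 0.8]
opening: 0.0429
grip_force: 0.0
```

Request:
servo_tool --pt "0 0 0 0 0 0 0" --pt "0 0 0 0 0 0 0" --pt "0 0 0 0 0 0 0" --pt "0 0 0 0 0 0 0" --pt "0 0 0 0 0 0 0"

```text
time: 14.63
tcp_pos: [0.5466, 0.0992, 0.0785]
ee_rot: [[0.065, 0.998, 0.001], [0.998, -0.065, 0.0], [0.0, 0.001, -1.0]]
ft_force: [-0.2, 0.1, 3.1]
opening: 0.018
grip_force: 61.0
```

Request:
servo_tool --pt "0 0 0 0 0 0 0" --pt "0 0 0 0 0 0 0" --pt "0 0 0 0 0 0 0"

```text
time: 14.88
tcp_pos: [0.5466, 0.0991, 0.0784]
ee_rot: [[0.065, 0.998, 0.001], [0.998, -0.065, -0.0], [0.0, 0.001, -1.0]]
ft_force: [-0.6, 0.5, 5.4]
opening: 0.0179
grip_force: 61.1
```

Request:
servo_tool --pt "0 0 0.02 0 0 0 0" --pt "0 0 0.035 0 0 0 0" --pt "0 0 0.025 0 0 0 0" --pt "-0.002 0.02 0 0 0 0.01 0" --pt "-0.002 0.0325 0 0 0 0 0"

```text
time: 15.3
tcp_pos: [0.5439, 0.1501, 0.1598]
ee_rot: [[0.059, 0.998, 0.004], [0.998, -0.059, -0.001], [-0.0, 0.004, -1.0]]
ft_force: [-1.2, 0.5, -0.7]
opening: 0.018
grip_force: 60.5
```

Request:
servo_tool --pt "-0.002 0.0325 0 0 0 0 0" --pt "-0.002 0.0325 0 0 0 0 0" --pt "-0.002 0.0325 0 0 0 0 0" --pt "-0.002 0.0325 0 0 0 0 0" --pt "-0.002 0.0332 0 0 0 0 0"

```text
time: 15.72
tcp_pos: [0.5313, 0.3161, 0.1563]
ee_rot: [[0.055, 0.999, -0.002], [0.999, -0.055, -0.001], [-0.001, -0.002, -1.0]]
ft_force: [0.6, -0.2, -0.5]
opening: 0.0178
grip_force: 60.5
```

Request:
servo_tool --pt "0 0 0 0 0 0 0" --pt "0 0 0 0 0 0 0" --pt "0 0 0 0 0 0 0"

```text
time: 15.97
tcp_pos: [0.5316, 0.3145, 0.1566]
ee_rot: [[0.054, 0.999, -0.002], [0.999, -0.054, -0.002], [-0.002, -0.002, -1.0]]
ft_force: [0.2, -0.2, -1.4]
opening: 0.0179
grip_force: 60.5
```

Run:
```python
from h import *
C,w=shot("wrist"); cv2.imwrite("pics/w8.png",w)
o=get_obs(); print(o['tcp_pos'],o['ee_rot'],o['ft_force'],o['opening'],o['time'])
print(proj(C,(.5326,.3148,.012)))
```

```text
[0.5319 0.314  0.1568] [[ 0.0551  0.9985 -0.0016]
 [ 0.9985 -0.0551 -0.0013]
 [-0.0014 -0.0015 -1.    ]] [ 0.8336  0.4111 -0.9952] 0.01763430852728619 16.0167
[327.2163 204.2449]
```

View pics/w8.png

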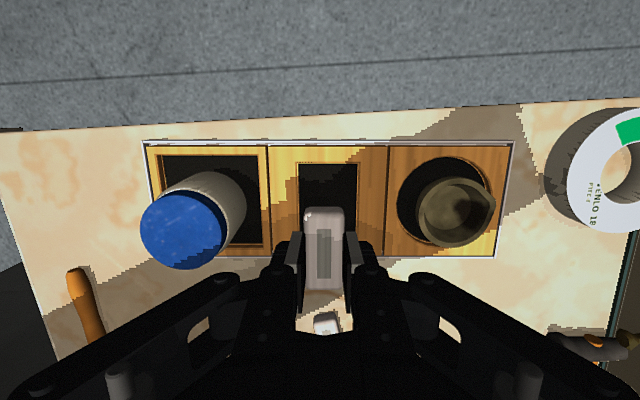

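The jar stands in the square recess and the dish sits in the round one, and the bar is over the oblong one (327,204). The links clear the jar, so I lower the bar.

Request:
servo_tool --pt "0.001 0.001 -0.02 0 0 0 0" --pt "0 0 -0.018 0 0 0 0" --pt "0 0 -0.014 0 0 0 0" --pt "0 0 -0.007 0 0 0 0" --pt "0 0 -0.003 0 0 0 0"

```text
time: 16.43
tcp_pos: [0.5324, 0.3141, 0.0938]
ee_rot: [[0.056, 0.998, -0.003], [0.998, -0.056, -0.002], [-0.002, -0.003, -1.0]]
ft_force: [-0.5, -0.5, -0.5]
opening: 0.018
grip_force: 60.5
```

Request:
servo_tool --pt "0 0 0 0 0 0 0" --pt "0 0 -0.002 0 0 0 0" --pt "0 0 -0.002 0 0 0 0" --pt "0 0 0 0 0 0 0" --pt "0 0 0 0 0 0 0"

```text
time: 16.85
tcp_pos: [0.5336, 0.3161, 0.0925]
ee_rot: [[0.054, 0.999, 0.001], [0.999, -0.054, 0.0], [0.001, 0.001, -1.0]]
ft_force: [-0.0, 0.4, -0.4]
opening: 0.0179
grip_force: 60.5
```

Request:
servo_tool --pt "0 0 -0.002 0 0 0 0" --pt "0 0 -0.001 0 0 0 0" --pt "0 0 -0.001 0 0 0 0" --pt "0 0 0 0 0 0 0" --pt "0 0 0 0 0 0 0"

```text
time: 17.27
tcp_pos: [0.5332, 0.3159, 0.0877]
ee_rot: [[0.054, 0.999, -0.0], [0.999, -0.054, -0.0], [-0.0, -0.0, -1.0]]
ft_force: [0.2, 0.4, -0.4]
opening: 0.0179
grip_force: 60.6
```

Request:
servo_tool --pt "0 0 -0.001 0 0 0 0" --pt "0 0 0 0 0 0 0" --pt "0 0 0 0 0 0 0"

```text
time: 17.52
tcp_pos: [0.5333, 0.3159, 0.0875]
ee_rot: [[0.054, 0.999, 0.0], [0.999, -0.054, 0.0], [0.0, 0.0, -1.0]]
ft_force: [-1.3, -0.7, 3.4]
opening: 0.018
grip_force: 61.0
```

Request:
servo_tool --pt "0 0 0 0 0 0 0.35" --pt "0 0 0 0 0 0 0.35" --pt "0 0 0 0 0 0 0.35" --pt "0 0 0.01 0 0 0 0.35" --pt "0 0 0.02 0 0 0 0.35"

```text
time: 17.93
tcp_pos: [0.5311, 0.3149, 0.1138]
ee_rot: [[0.054, 0.998, -0.006], [0.999, -0.055, -0.003], [-0.003, -0.006, -1.0]]
ft_force: [-0.1, 0.1, 0.1]
opening: 0.0298
grip_force: 0.0
```

Request:
servo_tool --pt "0 0 0.035 0 0 0 0.35" --pt "0 0 0.035 0 0 0 0.35" --pt "0 -0.025 0.03 0 0 0 0.35" --pt "0 -0.035 0.01 0 0 0 0.35" --pt "0 -0.025 0 0 0 0 0.35"

```text
time: 18.35
tcp_pos: [0.5354, 0.2302, 0.2331]
ee_rot: [[0.054, 0.999, 0.01], [0.999, -0.054, 0.002], [0.002, 0.01, -1.0]]
ft_force: [0.8, 0.1, 0.2]
opening: 0.0299
grip_force: 0.0
```

Request:
servo_tool --pt "0 0 0 0 0 0 0.35" --pt "0 0 0 0 0 0 0.35" --pt "0 0 0 0 0 0 0.35"

```text
time: 18.6
tcp_pos: [0.5332, 0.2311, 0.2269]
ee_rot: [[0.055, 0.998, -0.0], [0.998, -0.055, 0.001], [0.001, -0.0, -1.0]]
ft_force: [0.2, 0.5, 0.3]
opening: 0.0298
grip_force: 0.0
```

Run:
```python
from h import *
C,w=shot("wrist"); s=capture("scene")
print(get_obs()['tcp_pos'],get_obs()['time'])
P=[proj(C,(x,y,.012)) for x,y in((.4468,.3198),(.5326,.3148),(.6184,.3098))]; print(P)
x,y=P[1]; x=int(x);y=int(y)
a=w[max(0,y-70):y+80,x-150:x+150]
a=cv2.resize(a,(800,int(a.shape[0]*800/a.shape[1])))[:300]
b=cv2.resize(s[195:320,150:350],(480,300))
c=np.zeros((600,800,3),'uint8'); c[:a.shape[0]]=a; c[300:600,:480]=b
cv2.imwrite("pics/end.png",c)
```

```text
[0.5329 0.2317 0.2262] 18.7
[array([222.9338,  91.6684]), array([319.5027,  92.0004]), array([416.0488,  92.3324])]
```

View pics/end.png

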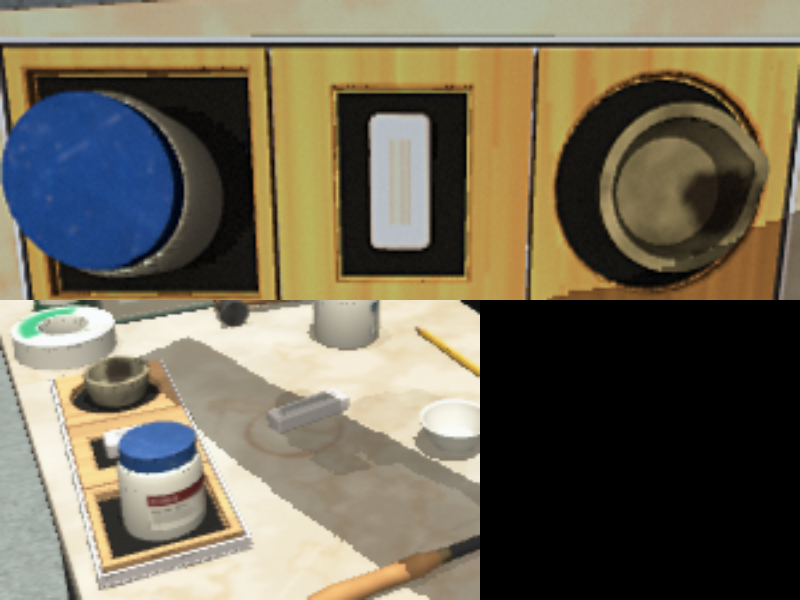

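The end view shows all three pieces sitting level in their recesses: jar (left), bar (400,180) and dish (683,187). The contact heights matched the recess floors, and the gripper is clear, so I hand in.

```bash
python3 -c "
from cell import *
print(sign_off())"
```

```text
the job is handed in; nothing more can be done
None
```

I packed the small blue-capped jar, the grey melting dish and the short bar into the square, round and oblong recesses in that order, with the look-alikes left untouched, and handed the job in at about 19 s; the judging result was not shown.

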